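Close the desk canisters

TASK

Close the leaning canisters on the desk: fold the captive cap that stands open back down onto its mouth and only then screw it fully home, and also screw fully home the cap that is only part-way on. The third canister is already tight: leave it alone. Do not knock the lamp or shift the mug, the stapler or the pen pot, and let go of everything at the end.

Things in the scene. Friction and masses are not known exactly. Their poses are not given: they have to be found in the camera images.
- can_a: Aluminium desk canister (three alike), 60 mm across, 150 mm long, fixed in a wooden cradle (side boards 97 mm tall). It leans 0.45 rad (26 degrees) from vertical, mouth uppermost towards the body's -x; tube axis, bottom to mouth: (-0.435, 0, 0.900) in the body frame. Origin: on the desk, 165 mm straight below the mouth's centre; z up. Cradle: 92 mm wide in y, x from -8 to 104 mm.
- mouth_a (a point): Centre of the mouth of can_a, on the tube's axis (axes as body can_a).
- hinge_a (a point): Middle of the hinge pin of the strap of can_a, 44 mm from the mouth's centre, on the high side of the rim (body +x). y axis = the pin (level). The axes turn with the strap: -x points from the pin to the cap's middle, z out of the cap's top; strap shut: z is the tube's axis.
- bar_a (a point): Grip point of the screw cap of can_a: grey disc 64 mm across, 16 mm thick, with a straight grip bar across its top, 56 mm long, 14 mm thick, 28 mm high. The point is on the cap's axis, 20 mm above the disc's top, 8 mm below the bar's top, 36 mm above the cap's underside. x along the bar, y across it, z out of the cap's top; axes turn with cap and strap.
- strap_a (a joint): Hinge of the steel strap that keeps the cap of can_a captive, rad: 0 = cap lies down on the mouth, larger = folded back over the high side of the rim, up to 2.0. Moderately stiff: it stays where it is left (about 0.07 N m).
- cap_a (a joint): How far the cap of can_a is unscrewed, rad: 0 = fully home (hard stop; bar points at the hinge, no gap under the cap), up to 2.5 = fully unscrewed. Seen from outside, clockwise tightens and lowers the value. The cap rises 4 mm per rad along its axis, so a cap not home shows a gap. Friction about 0.1 N m; pushing along the axis does not turn it.
- can_b: Aluminium desk canister (three alike), 60 mm across, 150 mm long, fixed in a wooden cradle (side boards 97 mm tall). It leans 0.45 rad (26 degrees) from vertical, mouth uppermost towards the body's -x; tube axis, bottom to mouth: (-0.435, 0, 0.900) in the body frame. Origin: on the desk, 165 mm straight below the mouth's centre; z up. Cradle: 92 mm wide in y, x from -8 to 104 mm.
- mouth_b (a point): Centre of the mouth of can_b, on the tube's axis (axes as body can_b).
- hinge_b (a point): Middle of the hinge pin of the strap of can_b, 44 mm from the mouth's centre, on the high side of the rim (body +x). y axis = the pin (level). The axes turn with the strap: -x points from the pin to the cap's middle, z out of the cap's top; strap shut: z is the tube's axis.
- bar_b (a point): Grip point of the screw cap of can_b: grey disc 64 mm across, 16 mm thick, with a straight grip bar across its top, 56 mm long, 14 mm thick, 28 mm high. The point is on the cap's axis, 20 mm above the disc's top, 8 mm below the bar's top, 36 mm above the cap's underside. x along the bar, y across it, z out of the cap's top; axes turn with cap and strap.
- strap_b (a joint): Hinge of the steel strap that keeps the cap of can_b captive, rad: 0 = cap lies down on the mouth, larger = folded back over the high side of the rim, up to 2.0. Moderately stiff: it stays where it is left (about 0.07 N m).
- cap_b (a joint): How far the cap of can_b is unscrewed, rad: 0 = fully home (hard stop; bar points at the hinge, no gap under the cap), up to 2.5 = fully unscrewed. Seen from outside, clockwise tightens and lowers the value. The cap rises 4 mm per rad along its axis, so a cap not home shows a gap. Friction about 0.1 N m; pushing along the axis does not turn it.
- can_c: Aluminium desk canister (three alike), 60 mm across, 150 mm long, fixed in a wooden cradle (side boards 97 mm tall). It leans 0.45 rad (26 degrees) from vertical, mouth uppermost towards the body's -x; tube axis, bottom to mouth: (-0.435, 0, 0.900) in the body frame. Origin: on the desk, 165 mm straight below the mouth's centre; z up. Cradle: 92 mm wide in y, x from -8 to 104 mm.
- mouth_c (a point): Centre of the mouth of can_c, on the tube's axis (axes as body can_c).
- hinge_c (a point): Middle of the hinge pin of the strap of can_c, 44 mm from the mouth's centre, on the high side of the rim (body +x). y axis = the pin (level). The axes turn with the strap: -x points from the pin to the cap's middle, z out of the cap's top; strap shut: z is the tube's axis.
- bar_c (a point): Grip point of the screw cap of can_c: grey disc 64 mm across, 16 mm thick, with a straight grip bar across its top, 56 mm long, 14 mm thick, 28 mm high. The point is on the cap's axis, 20 mm above the disc's top, 8 mm below the bar's top, 36 mm above the cap's underside. x along the bar, y across it, z out of the cap's top; axes turn with cap and strap.
- strap_c (a joint): Hinge of the steel strap that keeps the cap of can_c captive, rad: 0 = cap lies down on the mouth, larger = folded back over the high side of the rim, up to 2.0. Moderately stiff: it stays where it is left (about 0.07 N m).
- cap_c (a joint): How far the cap of can_c is unscrewed, rad: 0 = fully home (hard stop; bar points at the hinge, no gap under the cap), up to 2.5 = fully unscrewed. Seen from outside, clockwise tightens and lowers the value. The cap rises 4 mm per rad along its axis, so a cap not home shows a gap. Friction about 0.1 N m; pushing along the axis does not turn it.
- mug: Bystander: white mug, 76 mm across, 90 mm tall, handle towards its +y; origin under its middle. Loose.
- stapler: Bystander: black and steel desk stapler, 140 x 36 x 52 mm, lying along its x; origin under its middle. Loose.
- penpot: Bystander: dark steel pen pot, 80 mm across, 100 mm tall, with three pens up to 150 mm high; origin under its middle. Loose.
- lamp: Bystander: fixed desk lamp. Foot 110 mm across, origin under its middle; post 30 mm to its +x, 360 mm tall; grey shade 110 mm across, 45 mm to its -x, its underside 385 mm above the desk, top at 455 mm.
Not all that is in view belongs to the job. Leave any green or purple look-alike of the can_a alone. Leave any black look-alike of the can_b alone.

How it is judged:
By the outcome, as a careful person would: the job done as asked, in the order asked, and still so for the second after the job is handed in, with the robot touching nothing.
It also fails if it takes over 72 s, if anything falls off the work surface, if the arm or the gripper's body presses on something with over 40 N, if the wrist force passes 120 N, or if a joint passes its speed limit or range.

ROBOT

A 6-joint arm with a two-finger parallel gripper is mounted at the origin on the work surface. World frame = base frame: x ahead of the robot, y to its left, z up, the work surface at z = 0. Lengths are in m, angles in rad, forces in N, time in s.
With the tool pointing down it reaches from about 0.25 to 0.775 m from the base axis. Payload 4 kg.
Tool frame: the origin (TCP) lies on the centre line of the jaws, within the pads' length; the fingertips stand robot.tips_ahead ahead of it and the grasp point (between the pads) lies 8 mm behind it (robot.tips_ahead is the distance from the TCP to the fingertips, in m); z points along the fingers, y is the line along which they close (so a half turn about z gives the same grasp; the last joint's range is limited). The gripper opens to 94 mm and grips with 3 to 60 N. Pads are 16 mm wide; open, the fingers measure 119 mm over their backs; the gripper's body (75 mm by 177 mm) begins 78 mm behind the grasp point.
Start: joints at [1.188, 0.087, 1.371, -0, 1.684, -0.103], TCP at [0.152, 0.529, 0.217] pointing down, gripper open.
Joint ranges: [-3.1, 3.1], [-0.76, 2.03], [0.27, 2.55], [-1.08, 4.22], [0.17, 2.65], [-2.57, 2.57]. Speed limits (rad/s): [2.79, 2.79, 3.14, 3.14, 3.14, 3.14].

INTERFACE

Orientations are given as [roll, pitch, yaw] about the fixed x, y, z axes, in that order (R = Rz(yaw) Ry(pitch) Rx(roll)).
In Python, from bench import robot, snapshot, close_job, spotter gives the robot as it stands. The module is installed in compiled form; this text tells all that it offers.
- The arm moves only by the tool servo_tool, never from a script. Its argument "commands" is one flat list of numbers, 7 for each row, row after row: the shift along the tool's x, y, z in m, then the turn, a rotation vector about the tool's x, y, z in degrees, then the finger opening in m, from 0 to 0.094. In form: [x, y, z, ax, ay, az, grip, x, y, z, ax, ay, az, grip, ...]. A call has 1 to 10 rows; each row is the pose to reach, as a shift and turn from the pose commanded when the call began, along the tool's axes at that moment; what a row does not reach only later rows make up. A row lasts 1/8 s, in which the tool goes at most 62.5 mm and 10.7 degrees, less where a joint would pass 70% of its speed; a pose out of reach is approached as far as the arm can. A call with a gripper value outside its range is refused whole. The fingers move at their own pace and stop on an object; the grip force is fixed at half the most. Time passes only in rows, so rows that repeat a pose let the fingers close. It gives the time, the measured TCP pose, the force, the opening and the grip force at its end, in the units of the state.
- robot.get_obs(): the state, without advancing time (a new reading comes with each control period).
- snapshot(name): name is "scene" or "top"; returns a dict with "img" (400x640x3 uint8, blue, green, red), "camera_matrix" (3x3 intrinsics, pixels), "k1" (the pictures are not rectified: a ray, as slopes to the right and down, at radius r is drawn at 1 + k1 r^2 times it, then the intrinsics apply), "extrinsics" (4x4, takes a point from camera to world coordinates). Camera axes: x right, y down, z forward; pixel columns grow to the right and rows downward; lengths in m; the calibration is good to about 2 mm. A picture is of the moment at which its call begins. There is no depth.
- close_job(): hands the job in; it is judged then, once.
Trained networks look in a picture, given as the dict that the camera call returned (one of the last four; its "shot" number tells which), for a name from the list of things; names that differ only in an ending like _2 or _b are one class to them, and where a whole thing is asked for, a point or a joint stands for the part that bears it (a point fixed in the world has none). Each returns a list of dicts, best first, with "conf" (0 to 1); they miss things now and then, are a little off and sometimes report something else, mostly with a low value. They report only what shows in the picture. A call takes as long as a camera call. They do not tell look-alikes from the thing itself.
- spotter.trace(name, picture): "region" (400x640 bool, what is visible of it) and "box" ([left, top, width, height] in pixels, round what is visible of it).
The state is a dict: "time": time; "joint_positions": joint angles; "qvel": joint speeds; "joint_torque": joint torques, N m; "tool_pos": TCP position; "ee_rot": TCP orientation; "wrist_force": force on the tool from outside, world axes, zero at the start; "wrist_torque": the same for the moment, N m; "width": finger opening in m; "finger_force": force on a finger pad.
Only numpy, scipy, OpenCV 4.12 (cv2) and the standard library are available. Lean on these libraries where they do the work, as an engineer would, in place of code of your own. Each camera call takes 0.05 s, during which the arm holds its last target. There are 200 camera calls.

## Working session

There is one attempt and no reset: what is moved stays moved. The work goes in short steps, Python scripts to look and compute and a tool call to move; the robot and the scene stay as the last step left them, time stands still between calls to the robot, and variables do not carry over. Pictures are saved under pics/ and viewed, at most 10 in all, crops included, and the job is handed in when it is done.

Besides the shell and the picture viewer there is one more tool, called after "Request:" as name(argument=value, ...), one argument or row to a line, values as JSON. servo_tool: Moves the arm, as the interface text tells. Its arguments: {"type":"object","properties":{"commands":{"type":"array","items":{"type":"number"}}},"required":["commands"]}

```bash
mkdir -p pics
cat > h.py <<'E'
import numpy as np, cv2
from bench import robot, snapshot, close_job, spotter
from scipy.spatial.transform import Rotation as R
def proj(s,P):
    P=np.atleast_2d(P); E=np.linalg.inv(s["extrinsics"]); c=P@E[:3,:3].T+E[:3,3]
    m=c[:,:2]/c[:,2:]; m=m*(1+s["k1"]*(m**2).sum(1,keepdims=True))
    K=s["camera_matrix"]; return m@K[:2,:2].T+K[:2,2]
def ray(s,px):
    K=s["camera_matrix"]; d=(np.asarray(px,float)-K[:2,2])/[K[0,0],K[1,1]]; m=d.copy()
    for _ in range(20): m=d/(1+s["k1"]*(m@m))
    E=s["extrinsics"]; v=E[:3,:3]@np.r_[m,1]; return E[:3,3],v/np.linalg.norm(v)
def tri(a,pa,b,pb):
    o1,d1=ray(a,pa);o2,d2=ray(b,pb)
    t=np.linalg.lstsq(np.c_[d1,-d2],o2-o1,rcond=None)[0]
    p,q=o1+t[0]*d1,o2+t[1]*d2; return (p+q)/2,np.linalg.norm(p-q)
def onplane(s,px,z):
    o,d=ray(s,px); return o+d*(z-o[2])/d[2]
E
python3 - <<'E'
from h import *
for n in("scene","top"):
    s=snapshot(n); cv2.imwrite(f"pics/{n}0.png",s["img"]); np.save(f"{n}0.npy",s,allow_pickle=True)
    print(n,s["camera_matrix"].tolist(),s["k1"],s["extrinsics"].round(3).tolist())
    for k in("can_a","cap_a","bar_a","strap_a","mug","stapler","penpot","lamp"):
        for r in spotter.trace(k,s):
            ys,xs=np.nonzero(r["region"]); print(k,round(r["conf"],2),r["box"],xs.mean().round(1),ys.mean().round(1),xs.size)
print(robot.tips_ahead,robot.get_obs())
E
```

```text
scene [[414.3678668346724, 0.0, 321.870642363054], [0.0, 414.3678668346724, 198.1051406217303], [0.0, 0.0, 1.0]] -0.1036046192821261 [[-0.975, 0.171, -0.143, 0.709], [0.223, 0.733, -0.642, 0.609], [-0.005, -0.658, -0.753, 0.877], [0.0, 0.0, 0.0, 1.0]]
can_a 0.95 [397.3, 285.0, 95.1, 88.5] 444.3 326.1 4268
can_a 0.79 [268.9, 103.7, 45.2, 94.2] 291.6 157.2 2397
can_a 0.79 [290.1, 182.2, 67.0, 76.6] 321.9 223.9 2888
can_a 0.77 [311.4, 78.8, 47.7, 67.0] 334.3 115.1 1867
can_a 0.74 [211.9, 121.8, 39.9, 48.4] 230.3 144.7 1456
can_a 0.73 [306.7, 254.0, 69.0, 87.8] 340.7 302.5 3873
cap_a 0.85 [346.3, 259.4, 31.7, 33.0] 362.7 274.2 898
cap_a 0.81 [458.0, 283.1, 34.3, 34.4] 474.8 298.2 739
cap_a 0.74 [277.9, 104.8, 24.0, 27.6] 290.2 116.7 375
cap_a 0.71 [339.4, 79.2, 18.3, 18.7] 349.4 88.8 311
cap_a 0.61 [324.1, 183.4, 32.5, 27.2] 339.4 196.3 641
bar_a 0.88 [323.8, 182.3, 32.2, 28.2] 339.5 196.7 607
bar_a 0.82 [337.6, 79.4, 23.8, 18.7] 349.3 88.7 347
bar_a 0.78 [344.9, 256.1, 30.7, 39.2] 362.3 274.8 878
bar_a 0.66 [281.0, 106.9, 19.0, 25.1] 290.7 118.2 312
bar_a 0.57 [460.3, 284.7, 35.2, 33.6]
[... 2601 characters left out ...]
'joint_positions': array([ 1.18791416e+00,  8.71761426e-02,  1.37068912e+00,  3.72019355e-05,
        1.68360929e+00, -1.03101993e-01]), 'qvel': array([ 7.82601929e-04, -1.58194528e-05, -4.80798728e-04, -9.75591019e-05,
       -1.99374170e-04, -5.61581592e-05]), 'joint_torque': array([ 5.47735544e-04, -3.40030146e+01, -3.02604890e+01,  7.16602150e-02,
        2.34771747e-02, -1.02675449e-05]), 'tool_pos': array([0.15187962, 0.52863279, 0.21652446]), 'ee_rot': array([ 3.14147138e+00, -2.46139458e-05,  2.86181667e+00]), 'wrist_force': array([ 0.09208302, -0.24544545, -0.50155768]), 'wrist_torque': array([-0.03782605, -0.01977023, -0.03887534]), 'finger_force': 0.0, 'width': 0.0938523580799487}
```

View pics/scene0.png

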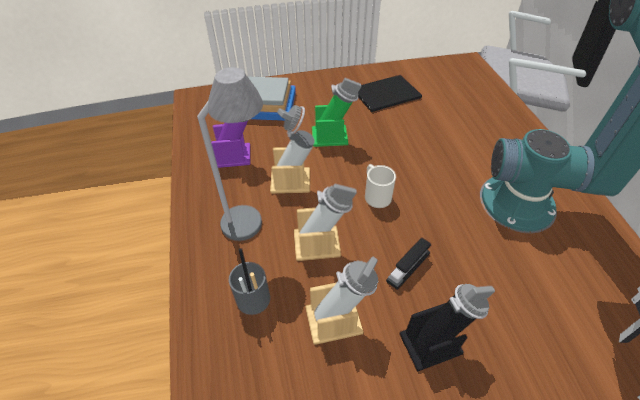

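View pics/top0.png

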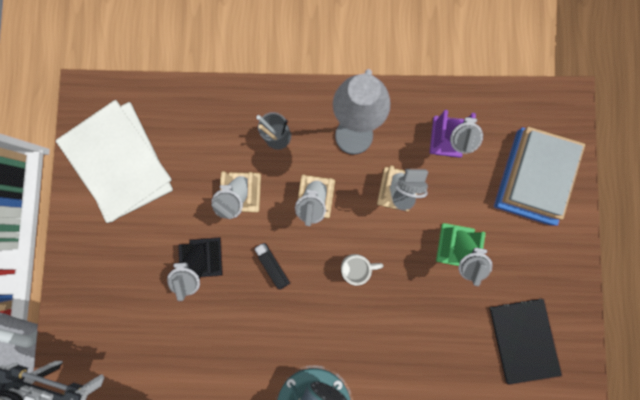

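Run:
```python
from h import *
s=np.load("scene0.npy",allow_pickle=True).item();t=np.load("top0.npy",allow_pickle=True).item()
W=66;H=75
def c(i,x,y): return cv2.resize(i[y:y+H,x:x+W],None,fx=4,fy=4,interpolation=cv2.INTER_CUBIC)
a=np.hstack([c(s["img"],318,255),c(s["img"],292,182),c(s["img"],262,100)])
b=np.hstack([c(t["img"],204,160),c(t["img"],286,160),c(t["img"],372,150)])
cv2.imwrite("pics/crops.png",np.vstack([a,b]))
```

```text
(no output)
```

View pics/crops.png

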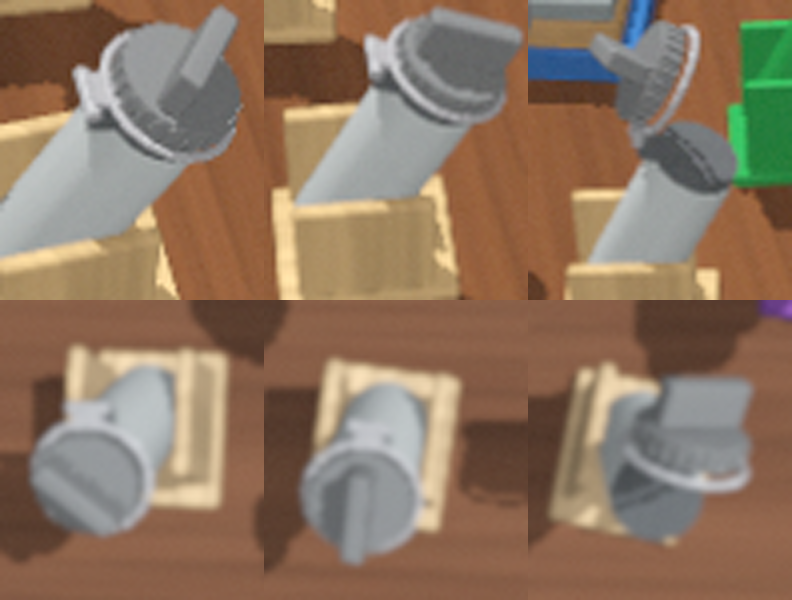

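```bash
cat > fit.py <<'E'
from h import *
from scipy.optimize import minimize, differential_evolution
U=4
A=np.linspace(0,2*np.pi,40,endpoint=False)
def disc(r,z0,z1,c=(0,0)): return np.vstack([np.c_[c[0]+r*np.cos(A),c[1]+r*np.sin(A),np.full(40,z)] for z in(z0,z1)])
def box(x0,x1,y0,y1,z0,z1): return np.array([[x,y,z] for x in(x0,x1) for y in(y0,y1) for z in(z0,z1)])
def frames(p):
    x,y,yaw,s,q=p; B=R.from_euler("z",yaw); o=np.array([x,y,0]); m=o+[0,0,.165]
    T=B*R.from_euler("y",-.45); h=m+T.apply([.044,0,0]); S=B*R.from_euler("y",s-.45)
    C=S*R.from_euler("z",q); u=h+S.apply([-.044,0,.004*q]); return B,o,m,T,h,S,C,u
def parts(p):
    B,o,m,T,h,S,C,u=frames(p)
    cap=[C.apply(disc(.032,0,.016))+u, C.apply(box(-.028,.028,-.007,.007,.016,.044))+u]
    can=[T.apply(disc(.030,-.15,0))+m, B.apply(box(-.008,.104,-.046,.046,0,.008))+o]
    return cap,can
def mask(s,hs,win):
    x0,y0,w,h=win; M=np.zeros((h*U,w*U),np.uint8)
    for H in hs:
        q=((proj(s,H)-[x0-.5,y0-.5])*U-.5); cv2.fillConvexPoly(M,cv2.convexHull(q.astype(np.float32)).round().astype(np.int32),1)
    return M>0
def iou(a,b): return (a&b).sum()/max((a|b).sum(),1)
def win(reg,pad=8):
    ys,xs=np.nonzero(reg); x0,y0=max(xs.min()-pad,0),max(ys.min()-pad,0)
    return x0,y0,min(xs.max()+pad,639)-x0,min(ys.max()+pad,399)-y0
def up(reg,w): return cv2.resize(reg[w[1]:w[1]+w[3],w[0]:w[0]+w[2]].astype(np.float32),None,fx=U,fy=U,interpolation=cv2.INTER_LINEAR)>.5
def pick(rs,px): # region nearest the pixel
    f=[r for r in rs if r["conf"]>.3]; d=[np.hypot(*(np.array(r["box"][:2])+np.array(r["box"][2:])/2-px)) for r in f]
    i=int(np.argmin(d)); return f[i]["region"] if d[i]<15 else None
E
python3 - <<'E'
from fit import *
import pickle
S=[snapshot("scene"),snapshot("top")]
tr={k:[spotter.trace(k,s) for s in S] for k in("bar_a","cap_a","can_a")}
pickle.dump((S,tr),open("tr.pkl","wb"))
px={"L":[(361,276),(227,205)],"M":[(340,197),(309,210)],"R":[(291,118),(413,181)]}
for n in px:
    T=[]
    for k in("bar_a","cap_a"):
        for i in(0,1):
            r=pick(tr[k][i],px[n][i])
            if r is None or (r.sum()>1100): print("miss",n,k,i); continue
            w=win(r,14); T.append((S[i],up(r,w),w))
    p3,gap=tri(S[0],px[n][0],S[1],px[n][1])
    def cost(v):
        p=v if n=="R" else np.r_[v[:3],0,v[3]]
        cap,_=parts(p); return sum(1-iou(mask(s,cap,w),r) for s,r,w in T)/len(T)
    b=[(p3[0]-.08,p3[0]+.06),(p3[1]-.03,p3[1]+.03),(-.4,.4)]+([(1.,2.)] if n=="R" else [])+[(0,2.5)]
    o=differential_evolution(cost,b,maxiter=60,popsize=12,seed=1,polish=False)
    print(n,p3.round(3),gap.round(4),o.x.round(4),round(o.fun,3))
for i,s in enumerate(S):
    for k,z in(("mug",.045),("stapler",.026),("penpot",.05)):
        for r in spotter.trace(k,s)[:1]:
            ys,xs=np.nonzero(r["region"]); print(k,i,round(r["conf"],2),onplane(s,(xs.mean(),ys.mean()),z).round(3))
print("lamp foot",onplane(S[1],(353,139),.01).round(3),onplane(S[0],(241,223),.01).round(3),"shade",onplane(S[1],(361,104),.42).round(3),onplane(S[0],(234,93),.42).round(3))
E
```

```text
L [0.545 0.222 0.172] 0.0013 [0.549  0.2242 0.0855 0.7955] 0.103
M [0.536 0.018 0.177] 0.001 [ 0.5417  0.015  -0.3357  0.3494] 0.09
miss R bar_a 0
R [ 0.603 -0.223  0.229] 0.004 [ 0.5667 -0.2148 -0.1988  1.4857  2.0704] 0.09
mug 0 0.83 [ 0.388 -0.108  0.045]
stapler 0 0.78 [0.389 0.134 0.026]
penpot 0 0.85 [0.77  0.125 0.05 ]
mug 1 0.79 [ 0.385 -0.112  0.045]
stapler 1 0.64 [0.383 0.13  0.026]
penpot 1 0.94 [0.771 0.132 0.05 ]
lamp foot [ 0.761 -0.095  0.01 ] [ 0.773 -0.094  0.01 ] shade [ 0.715 -0.087  0.42 ] [ 0.726 -0.079  0.42 ]
```

Run:
```python
from fit import *
import pickle
S,tr=pickle.load(open("tr.pkl","rb")); t=S[1]
off={"L":(204,160),"M":(286-66,160),"R":(372-132,150)}
def g(n,x,y,z=.006): return onplane(t,((x/4)+off[n][0]-.375,(y-300)/4+off[n][1]-.375),z)
for n,a,b in(("L",(228,352),(218,507)),("M",(460,378),(438,528)),("R",(582,370),(553,518)),("R",(553,520),(675,543))):
    P,Q=g(n,*a),g(n,*b); d=P-Q; print(n,P.round(3),Q.round(3),np.linalg.norm(d).round(3),"yaw",np.arctan2(d[1],d[0]).round(3))
# joint refit: cap in both views + whole silhouette, global board model
px={"L":[(361,276),(227,205)],"M":[(340,197),(309,210)],"R":[(291,118),(413,181)]}
wpx={"L":[(341,298),(234,195)],"M":[(323,220),(313,199)],"R":[(291,151),(401,190)]}
init={"L":[.549,.224,.0,.8],"M":[.5417,.015,-.1,.1],"R":[.5667,-.2148,-.1988,1.4857,2.07]}
best={}
for n in px:
    T=[];W=[]
    for i in(0,1):
        for k in("bar_a","cap_a"):
            r=pick(tr[k][i],px[n][i])
            if r is not None and r.sum()<1100: w=win(r,14); T.append((S[i],up(r,w),w))
        r=pick(tr["can_a"][i],wpx[n][i])
        if r is not None: w=win(r,14); W.append((S[i],up(r,w),w))
        else: print("no whole",n,i)
    def cost(v):
        p=v if n=="R" else np.r_[v[:3],0,v[3]]
        cap,can=parts(p); B,o=frames(p)[:2]
        bd=[B.apply(box(.0,.096,sg*.038-.005,sg*.038+.005,0,.097))+o for sg in(-1,1)]
        return sum(1-iou(mask(s,cap,w),r) for s,r,w in T)/len(T)+sum(1-iou(mask(s,cap+can+bd,w),r) for s,r,w in W)/len(W)
    c=init[n]; h=[.012,.012,.35]+([.5] if n=="R" else [])+[.8]
    b=[(ci-hi,ci+hi) for ci,hi in zip(c,h)]; b[-1]=(max(b[-1][0],0),min(b[-1][1],2.5))
    o=differential_evolution(cost,b,maxiter=60,popsize=12,seed=1,polish=False)
    print(n,o.x.round(4),round(o.fun,3)); best[n]=o.x if n=="R" else np.r_[o.x[:3],0,o.x[3]]
pickle.dump(best,open("best.pkl","wb"))
tiles=[]
for i,(s,c) in enumerate(((S[0],{"L":(318,255),"M":(292,182),"R":(262,100)}),(t,{"L":(204,160),"M":(286,160),"R":(372,150)}))):
    row=[]
    for n in"LMR":
        x,y=c[n]; im=cv2.resize(s["img"][y:y+75,x:x+66],None,fx=4,fy=4,interpolation=cv2.INTER_CUBIC)
        cap,can=parts(best[n])
        for H,col in [(h,(0,0,255)) for h in cap]+[(h,(255,0,0)) for h in can]:
            q=((proj(s,H)-[x-.5,y-.5])*4-.5).astype(np.float32); cv2.polylines(im,[cv2.convexHull(q).round().astype(np.int32)],True,col,1)
        h=frames(best[n])[4]; cv2.circle(im,tuple(((proj(s,h)[0]-[x-.5,y-.5])*4).astype(int)),4,(0,255,0),-1)
        row.append(im)
    tiles.append(np.hstack(row))
cv2.imwrite("pics/ov.png",np.vstack(tiles))
```

```text
L [0.656 0.176 0.006] [0.541 0.178 0.006] 0.115 yaw -0.025
M [ 0.641 -0.044  0.006] [ 0.53  -0.03   0.006] 0.112 yaw -0.122
R [ 0.68  -0.191  0.006] [ 0.57  -0.171  0.006] 0.111 yaw -0.179
R [ 0.569 -0.171  0.006] [ 0.554 -0.26   0.006] 0.09 yaw 1.405
L [ 0.5497  0.2233 -0.0009  0.888 ] 0.189
M [ 0.5419  0.0162 -0.1284  0.0981] 0.182
R [ 0.5699 -0.2156 -0.1859  1.4317  2.0511] 0.185
```

View pics/ov.png

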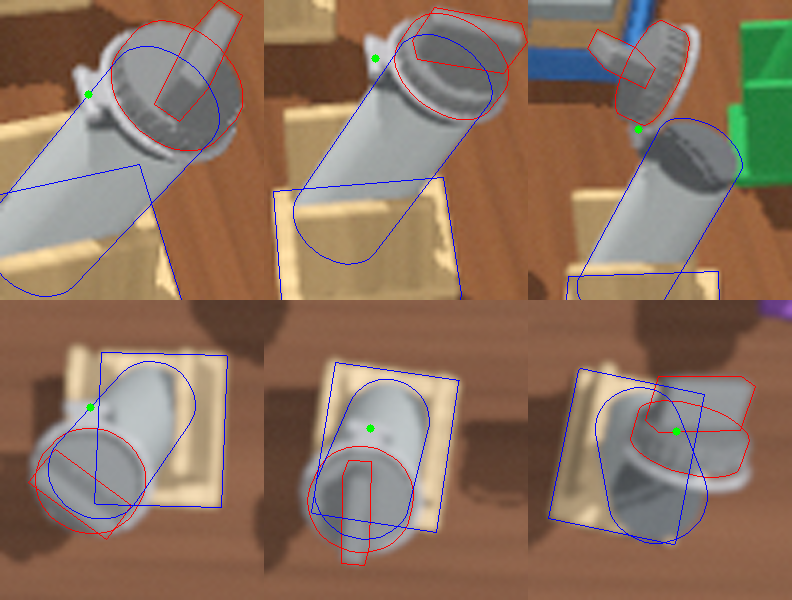

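```bash
cat > mv.py <<'E'
from fit import *
import pickle
best=pickle.load(open("best.pkl","rb")); best["L"][2]=-.01
def cur():
    o=robot.get_obs(); return o["tool_pos"],R.from_euler("xyz",o["ee_rot"]),o
def show(ts):  # ts: list of (name,pos,Rot)
    p,r,o=cur(); print("t",round(o["time"],2),"p",p.round(4),"j",o["joint_positions"].round(2),"F",o["wrist_force"].round(1),"M",o["wrist_torque"].round(2),"w",round(o["width"],4),"ff",round(o["finger_force"],1))
    for n,P,Q in ts:
        print(n,r.inv().apply(np.asarray(P)-p).round(4),np.degrees((r.inv()*Q).as_rotvec()).round(1),"row turn",round(np.degrees((r.inv()*Q).magnitude()),1))
def capgrasp(p,out=.003,back=0.,flip=False,dq=0.):
    """TCP pose gripping the bar across its thickness; out: outward offset of the grasp point; back: extra retreat"""
    p=np.array(p,float); p[4]+=dq; *_,C,u=frames(p); z=C.apply([0,0,1])
    Q=C*R.from_euler("x",np.pi)*R.from_euler("z",np.pi if flip else 0)
    return u+z*(.036+out+back-.008),Q
E
python3 - <<'E'
from mv import *
b=best["L"]; p,r,_=cur()
for f in(0,1):
    P,Q=capgrasp(b,back=.09,flip=f); P2,_=capgrasp(b,flip=f); print(P.round(3),P2.round(3),Q.as_euler("xyz").round(2))
    show([("up",p+[0,0,.12],r),("mid",[.35,.36,.34],r),("pre",P,Q),("grasp",P2,Q)])
E
```

```text
[0.496 0.224 0.277] [0.535 0.223 0.196] [ 2.78 -0.28  0.93]
t 1.6 p [0.1519 0.5286 0.2165] j [ 1.19  0.09  1.37  0.    1.68 -0.1 ] F [-1.1  0.2  0.3] M [ 0.02 -0.02 -0.02] w 0.0939 ff 0.0
up [-0.    0.   -0.12] [0. 0. 0.] row turn 0.0
mid [-0.237  -0.1074 -0.1235] [0. 0. 0.] row turn 0.0
pre [-0.4145 -0.198  -0.0607] [-29.   -9.3 111.4] row turn 115.5
grasp [-0.4522 -0.1876  0.0204] [-29.   -9.3 111.4] row turn 115.5
[0.496 0.224 0.277] [0.535 0.223 0.196] [-2.78  0.28 -2.21]
t 1.6 p [0.1519 0.5286 0.2165] j [ 1.19  0.09  1.37  0.    1.68 -0.1 ] F [-1.1  0.2  0.3] M [ 0.02 -0.02 -0.02] w 0.0939 ff 0.0
up [-0.    0.   -0.12] [0. 0. 0.] row turn 0.0
mid [-0.237  -0.1074 -0.1235] [0. 0. 0.] row turn 0.0
pre [-0.4145 -0.198  -0.0607] [  8.3 -26.  -65.2] row turn 70.6
grasp [-0.4522 -0.1876  0.0204] [  8.3 -26.  -65.2] row turn 70.6
```

Request:
servo_tool(
  commands=[0, 0, -0.06, 0, 0, 0, 0.094, 0, 0, -0.12, 0, 0, 0, 0.094, -0.06, -0.027, -0.123, 0, 0, 0, 0.094, -0.12, -0.054, -0.123, 0, 0, 0, 0.094, -0.18, -0.08, -0.123, 2.1, -6.5, -16.3, 0.094, -0.237, -0.107, -0.123, 4.1, -13, -32.6, 0.094, -0.29, -0.135, -0.11, 6.2, -19.5, -48.9, 0.094, -0.35, -0.165, -0.085, 8.3, -26, -65.2, 0.094, -0.4, -0.19, -0.07, 8.3, -26, -65.2, 0.094, -0.4145, -0.198, -0.0607, 8.3, -26, -65.2, 0.094],
)

```text
time: 2.85
tool_pos: [0.4968, 0.2217, 0.2761]
ee_rot: [-2.823, 0.273, -2.32]
wrist_force: [-0.1, -0.6, 0.3]
width: 0.0939
finger_force: 0.0
```

Run:
```python
from mv import *
b=best["L"]
show([("pre",*capgrasp(b,back=.09,flip=1)),("grasp",*capgrasp(b,flip=1))])
```

```text
t 2.85 p [0.4968 0.2217 0.2761] j [ 0.44 -0.19  1.58 -0.2   1.39 -1.91] F [-0.1 -0.6  0.3] M [0.07 0.23 0.02] w 0.0939 ff 0.0
pre [-0.001   0.002  -0.0015] [ 0.6 -2.2 -5.5] row turn 6.0
grasp [-0.0045  0.0012  0.0884] [ 0.6 -2.2 -5.5] row turn 6.0
```

Request:
servo_tool(
  commands=[0, 0, 0, 0, 0, 0, 0.094],
)

```text
time: 2.98
tool_pos: [0.4948, 0.2217, 0.275]
ee_rot: [-2.828, 0.271, -2.329]
wrist_force: [0.5, 0.3, 1.0]
width: 0.094
finger_force: 0.0
```

Run:
```python
from mv import *
b=best["L"]
show([("pre",*capgrasp(b,back=.09,flip=1)),("grasp",*capgrasp(b,flip=1))])
```

```text
t 2.98 p [0.4948 0.2217 0.275 ] j [ 0.44 -0.19  1.58 -0.2   1.4  -1.9 ] F [0.5 0.3 1. ] M [0.1  0.22 0.  ] w 0.094 ff 0.0
pre [-0.0026  0.0004 -0.0018] [ 0.8 -2.5 -5.9] row turn 6.5
grasp [-0.0066 -0.0006  0.0881] [ 0.8 -2.5 -5.9] row turn 6.5
```

Request:
servo_tool(
  commands=[-0.003, 0, 0, 0.8, -2.5, -5.9, 0.094, -0.004, 0, 0.03, 0.8, -2.5, -5.9, 0.094, -0.006, 0, 0.06, 0.8, -2.5, -5.9, 0.094, -0.0066, -0.0006, 0.082, 0.8, -2.5, -5.9, 0.094, -0.0066, -0.0006, 0.088, 0.8, -2.5, -5.9, 0.094, -0.0066, -0.0006, 0.088, 0.8, -2.5, -5.9, 0.094],
)

```text
time: 3.72
tool_pos: [0.5358, 0.2267, 0.1994]
ee_rot: [-2.78, 0.282, -2.208]
wrist_force: [0.1, -0.9, 0.8]
width: 0.0939
finger_force: 0.0
```

Run:
```python
from mv import *
b=best["L"]
show([("grasp",*capgrasp(b,flip=1))])
s=snapshot("scene");t=snapshot("top")
f=lambda i,x,y:cv2.resize(i[y:y+120,x:x+130],None,fx=3,fy=3)
cv2.imwrite("pics/g1.png",np.hstack([f(s["img"],290,220),f(t["img"],180,150)]))
```

```text
t 3.73 p [0.5358 0.2267 0.1994] j [ 0.4  -0.13  1.68 -0.19  1.17 -2.01] F [ 0.1 -0.9  0.8] M [ 0.05  0.25 -0.01] w 0.0939 ff 0.0
grasp [ 0.004  -0.0002  0.0025] [-0.1  0.3  0.2] row turn 0.3
```

View pics/g1.png

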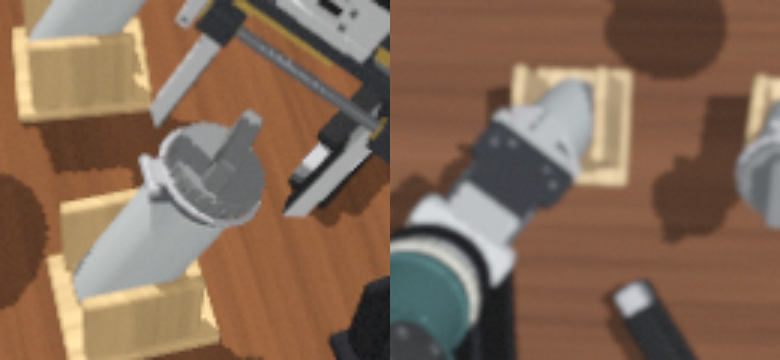

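Request:
servo_tool(
  commands=[0.004, 0, 0.0025, 0, 0, 0, 0.094, 0.004, 0, 0.0025, 0, 0, 0, 0.05, 0.004, 0, 0.0025, 0, 0, 0, 0.01, 0.004, 0, 0.0025, 0, 0, 0, 0.0, 0.004, 0, 0.0025, 0, 0, 0, 0.0, 0.004, 0, 0.0025, 0, 0, 0, 0.0, 0.004, 0, 0.0025, 0, 0, 0, 0.0],
)

```text
time: 4.7
tool_pos: [0.5345, 0.2228, 0.1953]
ee_rot: [-2.78, 0.281, -2.208]
wrist_force: [-0.3, -0.6, -0.4]
width: 0.0372
finger_force: 0.0
```

Run:
```python
from mv import *
b=best["L"]
show([("grasp",*capgrasp(b,flip=1)),("end",*capgrasp(b,flip=1,dq=-b[4]))])
```

```text
t 4.7 p [0.5345 0.2228 0.1953] j [ 0.4  -0.13  1.69 -0.19  1.16 -2.02] F [-0.3 -0.6 -0.4] M [ 0.05  0.22 -0.03] w 0.0372 ff 0.0
grasp [-0.0009  0.     -0.0007] [-0.1  0.2  0.2] row turn 0.3
end [-0.0008  0.      0.0029] [ 0.   0.3 51.1] row turn 51.1
```

Fingers still closing; wait a few rows.

Request:
servo_tool(
  commands=[0, 0, 0, 0, 0, 0, 0, 0, 0, 0, 0, 0, 0, 0, 0, 0, 0, 0, 0, 0, 0, 0, 0, 0, 0, 0, 0, 0],
)

```text
time: 5.2
tool_pos: [0.5344, 0.2229, 0.1952]
ee_rot: [-2.781, 0.281, -2.208]
wrist_force: [-1.5, 0.1, 1.1]
width: 0.0136
finger_force: 29.9
```

Request:
servo_tool(
  commands=[0, 0, 0.0005, 0, 0, 8, 0, 0, 0, 0.001, 0, 0, 16, 0, 0, 0, 0.0016, 0, 0, 24, 0, 0, 0, 0.0022, 0, 0, 32, 0, 0, 0, 0.0028, 0, 0, 40, 0, 0, 0, 0.0032, 0, 0, 46, 0, 0, 0, 0.0034, 0, 0, 49, 0, 0, 0, 0.0036, 0, 0, 51, 0, 0, 0, 0.0036, 0, 0, 51, 0],
)

```text
time: 6.32
tool_pos: [0.5358, 0.2232, 0.1919]
ee_rot: [3.139, 0.453, 3.134]
wrist_force: [-2.4, 1.6, -0.2]
width: 0.0138
finger_force: 29.9
```

Run:
```python
from mv import *
b=best["L"]
show([("end",*capgrasp(b,flip=1,dq=-b[4]))])
```

```text
t 6.33 p [0.5358 0.2232 0.1919] j [ 0.4  -0.13  1.7  -0.19  1.16 -1.13] F [-2.4  1.6 -0.2] M [0.34 0.69 0.29] w 0.0138 ff 29.9
end [-0.0009  0.0002 -0.0007] [0.2 0.2 0.1] row turn 0.3
```

Request:
servo_tool(
  commands=[0, 0, 0.0001, 0, 0, 2, 0, 0, 0, 0.0002, 0, 0, 4, 0, 0, 0, 0.0002, 0, 0, 4, 0, 0, 0, 0.0002, 0, 0, 4, 0],
)

```text
time: 6.82
tool_pos: [0.5359, 0.2236, 0.192]
ee_rot: [3.105, 0.452, 3.056]
wrist_force: [-3.7, 4.5, 1.1]
width: 0.0141
finger_force: 30.7
```

Run:
```python
from mv import *
b=best["L"]
show([("end",*capgrasp(b,flip=1,dq=-b[4]))])
p,r,o=cur(); print(r.inv().apply(o["wrist_torque"]))
```

```text
t 6.83 p [0.5359 0.2236 0.192 ] j [ 0.4  -0.13  1.7  -0.19  1.15 -1.06] F [-3.7  4.5  1.1] M [0.4  0.7  0.87] w 0.0141 ff 30.7
end [-0.0007 -0.0001 -0.0007] [ 0.2  0.2 -3.9] row turn 3.9
[-0.68382867  0.75259586 -0.61050383]
```

Request:
servo_tool(
  commands=[0, 0, 0, 0, 0, 0, 0.05, 0, 0, 0, 0, 0, 0, 0.05, 0, 0, 0, 0, 0, 0, 0.05, 0, 0, 0, 0, 0, 0, 0.05, 0, 0, 0, 0, 0, 0, 0.05, 0, 0, -0.04, 0, 0, 0, 0.05, 0, 0, -0.1, 0, 0, 0, 0.04, 0, 0, -0.14, 0, 0, 0, 0.0],
)

```text
time: 7.82
tool_pos: [0.4744, 0.2232, 0.3209]
ee_rot: [3.104, 0.456, 3.055]
wrist_force: [0.3, -0.1, -0.2]
width: 0.0337
finger_force: 0.0
```

```bash
cat >> mv.py <<'E'
def pushpose(x,z,qa=np.pi/2,flip=False,n="R"):
    """TCP for tips at (x,z) from the hinge in the tube frame"""
    p=np.array(best[n]); p[3]=0;p[4]=0; B,o,m,T,h,*_=frames(p)
    Q=T*R.from_euler("z",qa)*R.from_euler("x",np.pi)*R.from_euler("z",np.pi if flip else 0)
    return h+T.apply([x,0,z+.011]),Q
E
python3 - <<'E'
from mv import *
for f in(0,1):
  show([(k,*pushpose(x,z,flip=f)) for k,x,z in(("high",.074,.15),("start",.074,.03),("end",-.02,.03))])
print(pushpose(.074,.15)[0],pushpose(.074,.03)[0])
s=snapshot("scene");t=snapshot("top")
f=lambda i,x,y:cv2.resize(i[y:y+90,x:x+90],None,fx=4,fy=4)
cv2.imwrite("pics/l2.png",np.hstack([f(s["img"],305,250),f(t["img"],195,155)]))
E
```

```text
t 7.83 p [0.4744 0.2232 0.3209] j [ 0.46 -0.27  1.56 -0.2   1.44 -1.05] F [ 0.3 -0.1 -0.2] M [ 0.05  0.2  -0.03] w 0.0337 ff 0.0
high [-0.1698 -0.4335  0.0219] [ 3.9 -3.5 95. ] row turn 95.2
start [-0.1689 -0.4432  0.1416] [ 3.9 -3.5 95. ] row turn 95.2
end [-0.0752 -0.4348  0.1415] [ 3.9 -3.5 95. ] row turn 95.2
t 7.83 p [0.4744 0.2232 0.3209] j [ 0.46 -0.27  1.56 -0.2   1.44 -1.05] F [ 0.3 -0.1 -0.2] M [ 0.05  0.2  -0.03] w 0.0337 ff 0.0
high [-0.1698 -0.4335  0.0219] [  3.4   3.8 -84.9] row turn 85.0
start [-0.1689 -0.4432  0.1416] [  3.4   3.8 -84.9] row turn 85.0
end [-0.0752 -0.4348  0.1415] [  3.4   3.8 -84.9] row turn 85.0
[ 0.60547022 -0.22230055  0.36129792] [ 0.65676715 -0.23194595  0.25324426]
```

View pics/l2.png

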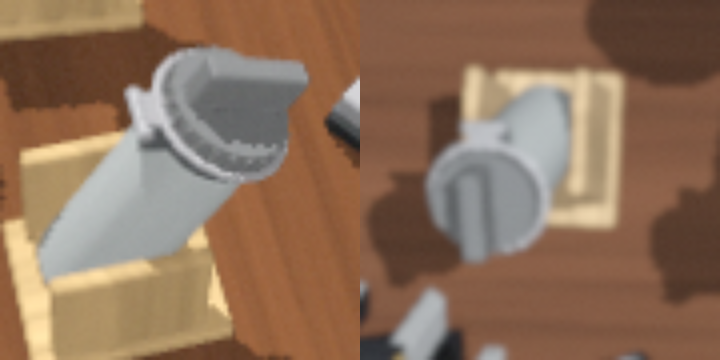

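Request:
servo_tool(
  commands=[0, -0.02, -0.05, 0.4, -0.4, 10, 0, 0, -0.08, -0.06, 0.8, -0.8, 20, 0, 0, -0.14, -0.06, 1.2, -1.1, 30, 0, 0, -0.2, -0.06, 1.6, -1.5, 40, 0, 0, -0.26, -0.06, 2, -1.8, 50, 0, 0, -0.32, -0.06, 2.4, -2.2, 60, 0, -0.03, -0.37, -0.05, 2.9, -2.6, 70, 0, -0.06, -0.41, -0.04, 3.3, -2.9, 80, 0, -0.1, -0.43, -0.02, 3.9, -3.5, 90, 0, -0.15, -0.433, 0, 3.9, -3.5, 95, 0],
)

```text
time: 9.18
tool_pos: [0.5794, -0.2228, 0.3666]
ee_rot: [2.698, 0.001, 1.378]
wrist_force: [-1.0, -0.6, 1.4]
width: 0.0
finger_force: 0.0
```

```bash
cat > f.py <<'E'
from mv import *
show([(k,*pushpose(x,z)) for k,x,z in(("high",.074,.15),("start",.074,.03),("end",-.02,.03))])
E
python3 f.py
```

```text
t 9.18 p [ 0.5794 -0.2228  0.3666] j [-0.54 -0.07  1.3   0.15  1.49 -0.33] F [-1.  -0.6  1.4] M [-0.02  0.24  0.01] w 0.0 ff 0.0
high [0.0055 0.0208 0.0157] [-0.4  0.2 -0.3] row turn 0.6
start [0.0059 0.0216 0.1357] [-0.4  0.2 -0.3] row turn 0.6
end [ 0.0054 -0.0724  0.1363] [-0.4  0.2 -0.3] row turn 0.6
```

Request:
servo_tool(
  commands=[0.0055, 0.021, 0.0157, -0.4, 0.2, -0.3, 0, 0.0055, 0.0215, 0.05, -0.4, 0.2, -0.3, 0, 0.0055, 0.0215, 0.09, -0.4, 0.2, -0.3, 0, 0.006, 0.0216, 0.12, -0.4, 0.2, -0.3, 0, 0.006, 0.0216, 0.1357, -0.4, 0.2, -0.3, 0, 0.006, 0.0216, 0.1357, -0.4, 0.2, -0.3, 0, 0.006, 0.0216, 0.1357, -0.4, 0.2, -0.3, 0],
)

```text
time: 10.05
tool_pos: [0.6568, -0.2294, 0.258]
ee_rot: [2.686, 0.003, 1.391]
wrist_force: [-0.5, 0.5, 0.4]
width: 0.0003
finger_force: 0.0
```

```bash
cat >> f.py <<'E'
s=snapshot("scene");t=snapshot("top")
f=lambda i,x,y:cv2.resize(i[y:y+100,x:x+100],None,fx=4,fy=4)
import sys
if len(sys.argv)>1: cv2.imwrite(sys.argv[1],np.hstack([f(s["img"],240,80),f(t["img"],350,120)]))
E
python3 f.py pics/p1.png
```

```text
t 10.05 p [ 0.6568 -0.2294  0.258 ] j [-0.48  0.08  1.36  0.14  1.26 -0.31] F [-0.5  0.5  0.4] M [-0.04  0.25  0.  ] w 0.0003 ff 0.0
high [-0.0024 -0.001  -0.1156] [ 0.3 -0.   0.4] row turn 0.5
start [-0.0025 -0.0017  0.0044] [ 0.3 -0.   0.4] row turn 0.5
end [-0.0018 -0.0957  0.0039] [ 0.3 -0.   0.4] row turn 0.5
```

View pics/p1.png

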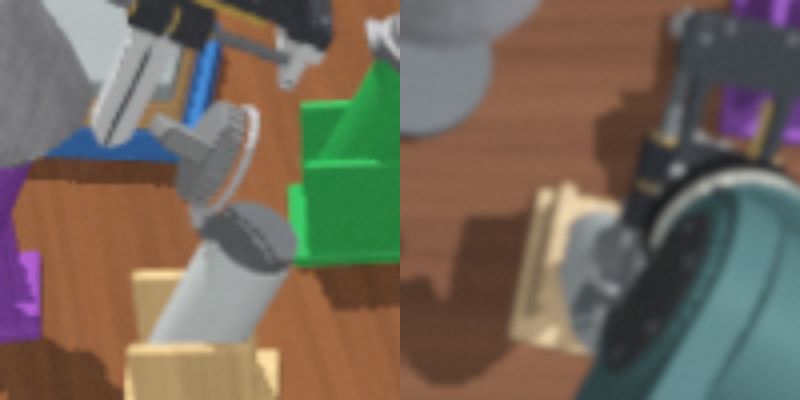

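Request:
servo_tool(
  commands=[-0.0025, -0.002, 0.004, 0, 0, 0, 0, -0.0025, -0.014, 0.004, 0, 0, 0, 0, -0.0025, -0.026, 0.004, 0, 0, 0, 0, -0.0025, -0.038, 0.004, 0, 0, 0, 0, -0.0025, -0.05, 0.004, 0, 0, 0, 0, -0.002, -0.06, 0.004, 0, 0, 0, 0, -0.002, -0.068, 0.004, 0, 0, 0, 0, -0.002, -0.068, 0.004, 0, 0, 0, 0],
)

```text
time: 11.15
tool_pos: [0.5963, -0.22, 0.221]
ee_rot: [2.691, 0.001, 1.391]
wrist_force: [0.8, 0.2, 0.1]
width: 0.0003
finger_force: 0.3
```

```bash
python3 f.py pics/p2.png
```

```text
t 11.15 p [ 0.5963 -0.22    0.221 ] j [-0.52 -0.04  1.56  0.16  1.2  -0.37] F [0.8 0.2 0.1] M [-0.04  0.16  0.  ] w 0.0003 ff 0.3
high [-0.0008  0.0696 -0.1221] [ 0.  -0.1  0.4] row turn 0.4
start [-0.001   0.0695 -0.0021] [ 0.  -0.1  0.4] row turn 0.4
end [-0.0004 -0.0245 -0.0022] [ 0.  -0.1  0.4] row turn 0.4
```

View pics/p2.png

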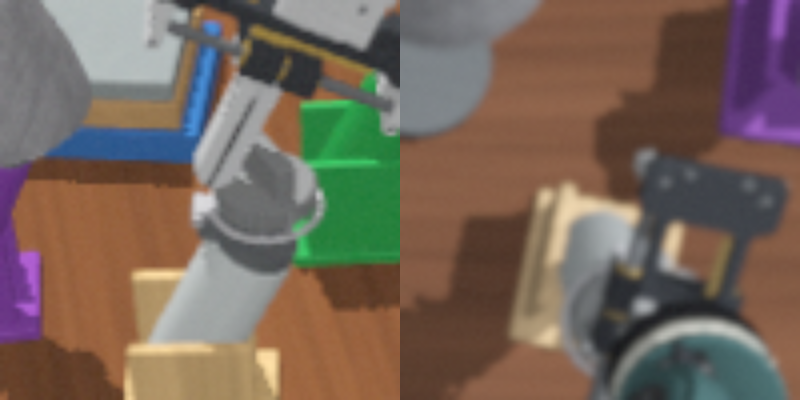

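Request:
servo_tool(
  commands=[0, -0.006, -0.002, 0, 0, 0, 0, 0, -0.012, -0.002, 0, 0, 0, 0, 0, -0.017, -0.002, 0, 0, 0, 0, 0, -0.021, -0.002, 0, 0, 0, 0, 0, -0.025, -0.002, 0, 0, 0, 0, 0, -0.025, -0.002, 0, 0, 0, 0],
)

```text
time: 12.0
tool_pos: [0.5744, -0.2162, 0.2136]
ee_rot: [2.688, 0.002, 1.392]
wrist_force: [1.9, 0.6, -0.3]
width: 0.0005
finger_force: 0.5
```

```bash
python3 f.py
```

```text
t 12.0 p [ 0.5744 -0.2162  0.2136] j [-0.54 -0.09  1.62  0.16  1.19 -0.39] F [ 1.9  0.6 -0.3] M [0.12 0.07 0.04] w 0.0005 ff 0.5
high [-0.0007  0.0931 -0.1189] [ 0.2 -0.1  0.4] row turn 0.4
start [-0.0009  0.0928  0.0011] [ 0.2 -0.1  0.4] row turn 0.4
end [-0.0003 -0.0012  0.0007] [ 0.2 -0.1  0.4] row turn 0.4
```

Request:
servo_tool(
  commands=[0, -0.002, 0, 0, 0, 0, 0, 0, -0.004, 0, 0, 0, 0, 0, 0, -0.006, 0, 0, 0, 0, 0, 0, -0.006, 0, 0, 0, 0, 0],
)

```text
time: 12.6
tool_pos: [0.5723, -0.2159, 0.2133]
ee_rot: [2.68, 0.002, 1.391]
wrist_force: [11.5, -0.4, -0.5]
width: 0.0004
finger_force: 4.2
```

```bash
python3 f.py
```

```text
t 12.6 p [ 0.5723 -0.2159  0.2133] j [-0.54 -0.1   1.63  0.17  1.18 -0.39] F [11.5 -0.4 -0.5] M [-0.09 -1.44  0.19] w 0.0004 ff 4.2
high [-0.0007  0.0962 -0.1174] [ 0.7 -0.1  0.4] row turn 0.8
start [-0.0008  0.0948  0.0026] [ 0.7 -0.1  0.4] row turn 0.8
end [-0.0002  0.0008  0.0014] [ 0.7 -0.1  0.4] row turn 0.8
```

Request:
servo_tool(
  commands=[0, 0.006, 0, 0, 0, 0, 0, 0, 0.012, -0.03, 0, 0, 0, 0.03, 0, 0.01, -0.09, 0, 0, 0, 0.094, 0, 0, -0.14, 0, 0, 0, 0.094, 0, 0, -0.14, 0, 0, 0, 0.094],
)

```text
time: 13.32
tool_pos: [0.5087, -0.2051, 0.3433]
ee_rot: [2.679, 0.007, 1.39]
wrist_force: [0.3, -0.2, 1.2]
width: 0.0368
finger_force: 0.0
```

```bash
cat > refit.py <<'E'
from mv import *
def refit(n,ppx,strap=True,ws=(0,1)):
    S=[snapshot("scene"),snapshot("top")]; b=best[n]; T=[]
    for i in ws:
        for k in("bar_a","cap_a"):
            rs=[r for r in spotter.trace(k,S[i]) if r["region"].sum()<1100]
            r=pick(rs,ppx(S[i])) if rs else None
            if r is None: print("miss",i,k); continue
            w=win(r,10); T.append((S[i],up(r,w),w))
    def cost(v): return sum(1-iou(mask(s,parts(np.r_[b[:3],v])[0],w),r) for s,r,w in T)/len(T)
    o=differential_evolution(cost,[(0,.6 if strap else .01),(0,2.5)],maxiter=25,popsize=12,seed=1,polish=False)
    print(n,"strap,cap",o.x.round(3),round(o.fun,3)); return S,o.x
def capc(n,q=2.):
    p=np.array(best[n]);p[3]=0;p[4]=q; u=frames(p)[-1]+[0,0,.02]; return lambda s:proj(s,u)[0]
E
python3 - <<'E'
from refit import *
S,v=refit("R",capc("R"))
best["R"][3]=0
for q in(v[1],2.05):
    best["R"][4]=q
    for f in(0,1): show([("pre",*capgrasp(best["R"],back=.09,flip=f)),("grasp",*capgrasp(best["R"],flip=f))])
f=lambda i,x,y:cv2.resize(i[y:y+100,x:x+100],None,fx=4,fy=4)
cv2.imwrite("pics/p3.png",np.hstack([f(S[0]["img"],240,80),f(S[1]["img"],350,120)]))
E
```

```text
R strap,cap [1.000e-03 2.037e+00] 0.12
t 13.62 p [ 0.5089 -0.2041  0.3341] j [-0.59 -0.24  1.51  0.18  1.46 -0.4 ] F [-0.3  0.5 -0. ] M [-0.13  0.27 -0.05] w 0.0615 ff 0.0
pre [-0.0001 -0.0177  0.0501] [ -0.   -0.2 -26.3] row turn 26.3
grasp [-0.0004 -0.0176  0.1401] [ -0.   -0.2 -26.3] row turn 26.3
t 13.62 p [ 0.5089 -0.2041  0.3341] j [-0.59 -0.24  1.51  0.18  1.46 -0.4 ] F [-0.3  0.5 -0. ] M [-0.13  0.27 -0.05] w 0.0615 ff 0.0
pre [-0.0001 -0.0177  0.0501] [ -0.2   0.  153.7] row turn 153.7
grasp [-0.0004 -0.0176  0.1401] [ -0.2   0.  153.7] row turn 153.7
t 13.62 p [ 0.5089 -0.2041  0.3341] j [-0.59 -0.24  1.51  0.18  1.46 -0.4 ] F [-0.3  0.5 -0. ] M [-0.13  0.27 -0.05] w 0.0615 ff 0.0
pre [-0.0001 -0.0177  0.0501] [ -0.   -0.2 -27.1] row turn 27.1
grasp [-0.0004 -0.0176  0.1401] [ -0.   -0.2 -27.1] row turn 27.1
t 13.62 p [ 0.5089 -0.2041  0.3341] j [-0.59 -0.24  1.51  0.18  1.46 -0.4 ] F [-0.3  0.5 -0. ] M [-0.13  0.27 -0.05] w 0.0615 ff 0.0
pre [-0.0001 -0.0177  0.0501] [ -0.2   0.  152.9] row turn 152.9
grasp [-0.0004 -0.0176  0.1401] [ -0.2   0.  152.9] row turn 152.9
```

View pics/p3.png

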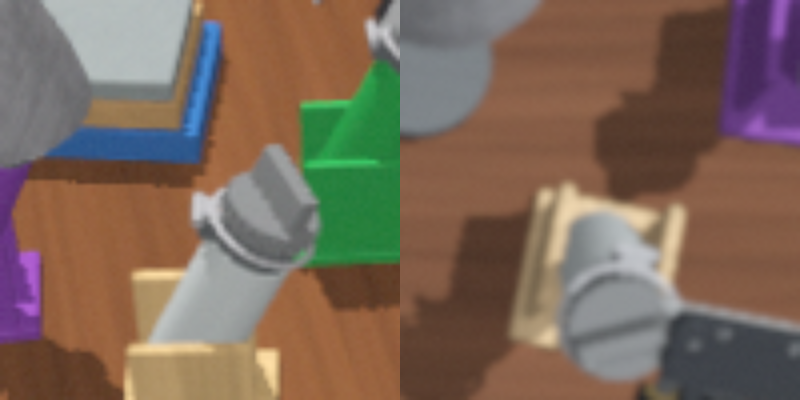

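Request:
servo_tool(
  commands=[0, -0.009, 0.025, 0, 0, -9, 0.055, 0, -0.0177, 0.05, 0, 0, -18, 0.055, 0, -0.0177, 0.06, 0, 0, -26.5, 0.055, 0, -0.0177, 0.09, 0, 0, -26.5, 0.055, 0, -0.0177, 0.12, 0, 0, -26.5, 0.055, 0, -0.0177, 0.135, 0, 0, -26.5, 0.055, 0, -0.0177, 0.139, 0, 0, -26.5, 0.055, 0, -0.0177, 0.139, 0, 0, -26.5, 0.055],
)

```text
time: 14.62
tool_pos: [0.5535, -0.2126, 0.2047]
ee_rot: [2.731, 0.199, 1.813]
wrist_force: [-0.7, -0.4, 0.5]
width: 0.0551
finger_force: 0.0
```

Run:
```python
from mv import *
best["R"][3]=0; best["R"][4]=2.04; pickle.dump(best,open("best.pkl","wb"))
show([("grasp",*capgrasp(best["R"]))])
```

```text
t 14.62 p [ 0.5535 -0.2126  0.2047] j [-0.55 -0.13  1.68  0.17  1.17 -0.87] F [-0.7 -0.4  0.5] M [-0.03  0.21 -0.01] w 0.0551 ff 0.0
grasp [ 0.0012 -0.0021  0.0038] [0.2 0.1 0. ] row turn 0.2
```

Request:
servo_tool(
  commands=[0.001, -0.001, 0.003, 0, 0, 0, 0.055, 0.001, -0.001, 0.003, 0, 0, 0, 0.0, 0.001, -0.001, 0.003, 0, 0, 0, 0.0, 0.001, -0.001, 0.003, 0, 0, 0, 0, 0.001, -0.001, 0.003, 0, 0, 0, 0, 0.001, -0.001, 0.003, 0, 0, 0, 0, 0.001, -0.001, 0.003, 0, 0, 0, 0],
)

```text
time: 15.5
tool_pos: [0.5527, -0.2123, 0.2005]
ee_rot: [2.733, 0.198, 1.813]
wrist_force: [-3.8, -0.9, 0.6]
width: 0.0141
finger_force: 29.9
```

Run:
```python
from mv import *
show([("grasp",*capgrasp(best["R"])),("end",*capgrasp(best["R"],dq=-2.04))])
```

```text
t 15.5 p [ 0.5527 -0.2123  0.2005] j [-0.55 -0.13  1.68  0.17  1.17 -0.87] F [-3.8 -0.9  0.6] M [-0.2   0.97 -0.07] w 0.0141 ff 29.9
grasp [-0.0002  0.0003  0.0004] [0.1 0.  0. ] row turn 0.1
end [-0.0002  0.0003  0.0086] [ 1.000e-01 -1.000e-01  1.169e+02] row turn 116.9
```

Request:
servo_tool(
  commands=[0, 0, 0.0005, 0, 0, 7, 0, 0, 0, 0.001, 0, 0, 14, 0, 0, 0, 0.0015, 0, 0, 21, 0, 0, 0, 0.002, 0, 0, 28, 0, 0, 0, 0.0025, 0, 0, 35, 0, 0, 0, 0.003, 0, 0, 42, 0, 0, 0, 0.0035, 0, 0, 49, 0, 0, 0, 0.0038, 0, 0, 54, 0, 0, 0, 0.0041, 0, 0, 58, 0],
)

```text
time: 16.62
tool_pos: [0.5547, -0.2127, 0.197]
ee_rot: [2.748, -0.229, 0.886]
wrist_force: [-3.7, -0.6, 0.4]
width: 0.0137
finger_force: 29.9
```

Run:
```python
from mv import *
show([("end",*capgrasp(best["R"],dq=-2.04))])
p,r,o=cur(); print(r.inv().apply(o["wrist_torque"]))
```

```text
t 16.62 p [ 0.5547 -0.2127  0.197 ] j [-0.55 -0.12  1.68  0.17  1.16  0.14] F [-3.7 -0.6  0.4] M [-0.23  1.03 -0.07] w 0.0137 ff 29.9
end [-0.     -0.      0.0045] [ 0.  -0.1 58.8] row turn 58.8
[ 0.62212964 -0.84913567 -0.11232908]
```

Request:
servo_tool(
  commands=[0, 0, 0.0005, 0, 0, 7, 0, 0, 0, 0.001, 0, 0, 14, 0, 0, 0, 0.0015, 0, 0, 21, 0, 0, 0, 0.002, 0, 0, 28, 0, 0, 0, 0.0025, 0, 0, 35, 0, 0, 0, 0.003, 0, 0, 42, 0, 0, 0, 0.0035, 0, 0, 49, 0, 0, 0, 0.0038, 0, 0, 54, 0, 0, 0, 0.0041, 0, 0, 58, 0, 0, 0, 0.0042, 0, 0, 59, 0],
)

```text
time: 17.88
tool_pos: [0.5565, -0.2134, 0.1933]
ee_rot: [-3.141, -0.453, -0.188]
wrist_force: [-4.3, -2.7, 0.8]
width: 0.0137
finger_force: 29.9
```

Request:
servo_tool(
  commands=[0, 0, 0.0001, 0, 0, 2, 0, 0, 0, 0.0002, 0, 0, 4, 0, 0, 0, 0.0002, 0, 0, 4, 0, 0, 0, 0.0002, 0, 0, 4, 0],
)

```text
time: 18.38
tool_pos: [0.5566, -0.2131, 0.1932]
ee_rot: [-3.108, -0.451, -0.263]
wrist_force: [-4.5, -2.1, 1.4]
width: 0.0138
finger_force: 30.2
```

Run:
```python
from mv import *
show([("end",*capgrasp(best["R"],dq=-2.04))])
p,r,o=cur(); print(r.inv().apply(o["wrist_torque"]))
```

```text
t 18.38 p [ 0.5566 -0.2131  0.1932] j [-0.55 -0.12  1.69  0.17  1.15  1.24] F [-4.5 -2.1  1.4] M [-0.45  1.21  0.19] w 0.0138 ff 30.2
end [-0.0001  0.      0.0003] [-0.  -0.1 -4. ] row turn 4.0
[-0.58871    -1.06453735 -0.4551923 ]
```

Request:
servo_tool(
  commands=[0, 0, 0.0001, 0, 0, 1.5, 0, 0, 0, 0.0001, 0, 0, 2, 0, 0, 0, 0.0001, 0, 0, 2, 0],
)

```text
time: 18.75
tool_pos: [0.5566, -0.213, 0.1932]
ee_rot: [-3.091, -0.45, -0.301]
wrist_force: [-4.8, -0.4, 1.3]
width: 0.0143
finger_force: 31.0
```

Run:
```python
from mv import *
p,r,o=cur(); show([]); print(r.inv().apply(o["wrist_torque"]))
```

```text
t 18.75 p [ 0.5566 -0.213   0.1932] j [-0.55 -0.12  1.69  0.17  1.15  1.27] F [-4.8 -0.4  1.3] M [-0.49  1.26  0.32] w 0.0143 ff 31.0
[-0.62303303 -1.08427461 -0.59739178]
```

Hard stop reached. Release, retreat clear.

Request:
servo_tool(
  commands=[0, 0, 0, 0, 0, 0, 0.05, 0, 0, 0, 0, 0, 0, 0.05, 0, 0, 0, 0, 0, 0, 0.05, 0, 0, 0, 0, 0, 0, 0.05, 0, 0, 0, 0, 0, 0, 0.05, 0, 0, -0.04, 0, 0, 0, 0.05, 0, 0, -0.1, 0, 0, 0, 0.05, 0, 0, -0.16, 0, 0, 0, 0.05, -0.05, 0, -0.2, 0, 0, 0, 0.05, -0.1, 0, -0.2, 0, 0, 0, 0.05],
)

```text
time: 20.0
tool_pos: [0.3848, -0.17, 0.3343]
ee_rot: [-3.093, -0.459, -0.302]
wrist_force: [-0.6, 0.5, -0.4]
width: 0.0501
finger_force: 0.0
```

Run:
```python
from refit import *
S,v=refit("R",capc("R",0)); S,v=refit("L",capc("L",0)); S,v=refit("M",capc("M",0))
for i,s in enumerate(S):
    for k,z in(("mug",.045),("stapler",.026),("penpot",.05)):
        for r in spotter.trace(k,s)[:1]:
            ys,xs=np.nonzero(r["region"]); print(k,i,onplane(s,(xs.mean(),ys.mean()),z).round(3))
show([])
f=lambda i,x,y:cv2.resize(i[y:y+90,x:x+130],None,fx=3,fy=3)
cv2.imwrite("pics/fin.png",np.vstack([np.hstack([f(S[0]["img"],240,90),f(S[1]["img"],350,140)]),np.hstack([f(S[0]["img"],290,250),f(S[1]["img"],190,140)])]))
```

```text
R strap,cap [0.031 0.051] 0.123
L strap,cap [0.023 0.006] 0.109
M strap,cap [0.029 0.152] 0.105
mug 0 [ 0.387 -0.109  0.045]
stapler 0 [0.389 0.134 0.026]
penpot 0 [0.77  0.123 0.05 ]
mug 1 [ 0.385 -0.11   0.045]
stapler 1 [0.383 0.13  0.026]
penpot 1 [0.77  0.133 0.05 ]
t 21.2 p [ 0.3852 -0.1698  0.3295] j [-0.74 -0.53  1.72  0.24  1.57  1.17] F [ 0.  -0.6 -0.3] M [0.04 0.31 0.  ] w 0.0498 ff 0.0
```

View pics/fin.png

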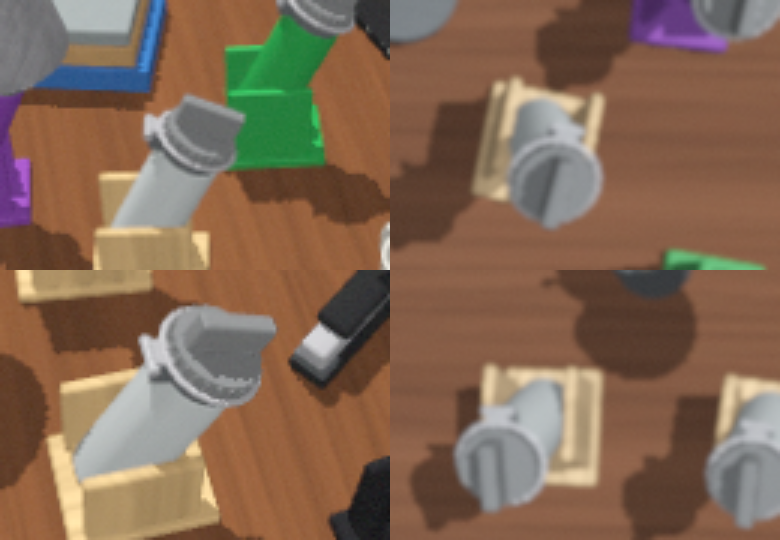

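```bash
python3 -c "
from bench import close_job
print(close_job())"
```

```text
the job is handed in; nothing more can be done
None
```

I folded the open captive cap down and then screwed it home, and screwed the part-way cap home too. The third canister, the lamp, the mug, the stapler and the pen pot were left untouched; the gripper let go of everything, and the job is handed in (about 21 s).

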